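Charge the metering valve and hold the grease coupler on its nipple

ROBOT

A 6-joint arm with a two-finger parallel gripper is mounted at the origin on a cart in front of the work surface, level with it; the furniture and walls round the work are solid. World frame = base frame: x ahead of the robot, y to its left, z up, the work surface at z = 0. Lengths are in mm, angles in rad, forces in N, time in s.
With the tool pointing down it reaches from about 350 to 975 mm from the base axis. Payload 7.1 kg.
Tool frame: the origin (TCP) lies on the front face of the gripper's body, between the roots of the fingers; the fingertips stand 80 mm ahead of it and the grasp point (between the pads) lies 61 mm ahead of it (env.tips_ahead is the distance from the TCP to the fingertips, in mm); z points along the fingers, y is the line along which they close (so a half turn about z gives the same grasp; the last joint's range is limited). The gripper opens to 88 mm and grips with 3 to 60 N. Pads are 20 mm wide; open, the fingers measure 115 mm over their backs; the gripper's body (75 mm by 178 mm) begins 61 mm behind the grasp point.
Start: joints at [1.275, 0.423, 1.63, -0, 1.089, -0.019], TCP at [170.768, 601.202, 302.675] pointing down, gripper open.
Joint ranges: [-3, 3], [-0.9, 2.11], [0.09, 2.58], [-1.31, 4.45], [0.11, 2.69], [-2.54, 2.54]. Speed limits (rad/s): [2.39, 2.39, 3.01, 3.14, 3.14, 3.14].

INTERFACE

Orientations are given as a unit quaternion [x, y, z, w].
In Python, from station import env, set_gripper, viewer, workorder gives the robot as it stands. Calls block until the motion is done:
- env.reach(position, orientation): joint-space move of the TCP to a pose.
- env.move_l(position, rot=None, rate=150, f_stop=None): straight line of the TCP; rot=None keeps the orientation; rate is the mean speed in mm/s. With f_stop (N) it stops when the force on the tool has changed by that much, and returns True; else False.
- env.move_joints(angles): joint-space move.
- set_gripper(opening): finger opening in mm; the grip force is fixed at half the most; returns when the fingers have stopped.
- env.hold(seconds).
- env.ik(position, orientation): joint angles nearest the present ones, or None.
- env.read_state(): the state.
- viewer.camera(name): name is "side" or "top" or "wrist"; returns the picture (400x640x3 uint8, blue, green, red); there is no depth.
- viewer.camera_params(name): a dict with "fx", "fy", "cx", "cy" (pixels), "pose" (4x4, takes a point from camera to world coordinates); the wrist camera has in their place "tool_from_camera" (4x4, takes a point from camera to tool coordinates, whose origin is the TCP and whose axes are the flange's). Camera axes: x right, y up, looking along -z (the intrinsics and any distortion apply to the point x, -y, -z); pixel columns grow to the right and rows downward; lengths in mm; the calibration is good to about 2 mm. A picture is of the moment at which its call begins: read the wrist's pose just before it. camera_params takes no time and is no camera call.
A pose or a line that the arm cannot do raises env.IKError and nothing moves.
- workorder.sign_off(): hands the job in; it is judged then, once.
The state is a dict: "time_s": time; "qpos": joint angles; "dq": joint speeds; "tau": joint torques, N m; "tool_pos": TCP position; "orientation": TCP orientation; "force": force on the tool from outside, world axes, zero at the start; "wrist_torque": the same for the moment, N m; "width": finger opening in mm; "grip_force": force on a finger pad.
Only numpy, scipy, OpenCV 4.12 (cv2) and the standard library are available. Lean on these libraries where they do the work, as an engineer would, in place of code of your own. Each camera call takes 0.05 s, during which the arm holds its last target. There are 200 camera calls.

TASK

Charge the metering valve by swinging its sprung lever (orange thumb post) all the way to its stop, then let it spring right back. Then take the red-handled grease coupler off its parking dock, press it squarely onto the tilted nipple until it snaps over the catch balls, and push it on down to the hex shoulder against the spring of the red plunger. Finish while still gripping the coupler and holding it pressed home, and leave the other things on the desk where they are.

Things in the scene. Friction and masses are not known exactly. Their poses are not given: they have to be found in the camera images.
- charge_lever (a joint): angle of the sprung charging lever, rad: 0 at rest, 1.2 at its stop; it grows as the lever turns anticlockwise seen from above. The spring pulls it back to 0 and takes about 1 N at the thumb post to start it and 3 N at the stop.
- lever_pivot (a point): point on the lever's upright pivot axis at the top of the aluminium housing (radius 21 mm), 77 mm above the desk, fixed to the blue valve block; its axes are the block's: z up, -x the block's front, where the nipple leans to. At rest the lever arm points 35 degrees anticlockwise (seen from above) of the block's +x axis, that is to the block's back left.
- lever_post (a point): centre of the lever's upright orange thumb post, 14 mm thick, from 8 to 46 mm above the lever's underside (85 to 123 mm above the desk), 45 mm from the pivot axis; the flat black arm below it is 9 mm thick, its top 86 mm above the desk at the pivot. Push the post on its clockwise side. Nothing stands beside the post at its own height.
- nipple_base (a point): fixed, centre of the top face of the brass nipple's steel hex shoulder (32 mm wide), 58 mm above the desk; z is the nipple's axis, outwards, 30 degrees from vertical towards the block's front. Along z: stem 14 mm thick up to 32 mm; at 22 mm two sprung catch balls out to 10.5 mm from the axis (along y), 6 to 10 N to enter, then a snap; red sprung plunger 9 mm thick, top at 44 mm at rest
- plunger (a joint): how far the red sprung plunger in the nipple's end is pushed in, m: 0 at rest, about 0.008 when the coupler's mouth sits on the hex shoulder, limit 0.010; takes 2.4 N to start and about 7 N at 0.008.
- coupler_grip (a point): centre of the coupler's red square grip, 28x28 mm and 52 mm long (46 to 98 mm from the mouth); z along the coupler's axis away from its mouth, x and y square to the faces of the grip. The coupler weighs about 0.2 kg, is 104 mm long, with a round steel nose 34 mm thick, and a flange 44 mm across just below the grip (41 to 46 mm from the mouth). It stands upright in the dock, mouth down, its mouth 8 mm above the desk.
- coupler_mouth (a point): centre of the coupler's mouth, 72 mm below the grip centre along the coupler's -z; same axes. The bore is round: a 23 mm mouth narrows in 4 mm to a throat 17 mm wide and 8 mm long, which snaps past the catch balls (this is done when the mouth is about 7 mm from the shoulder); behind it a chamber whose roof, 36 mm from the mouth, pushes the plunger. It may be turned to any angle about its axis.
- dock: fixed round black parking dock 60 mm across and 8 mm high with a grey spigot 13 mm thick, up to 21 mm above the desk, which stands inside the coupler's mouth; origin under its centre on the desk. To the right of the work, between it and the place where the arm starts, stand clutter, a partition and a black case up to 0.28 m high (y below 0.12): rise to about 0.45 m before crossing them
- glue_bottle: leave alone: the small white glue bottle with a red spout cap, 45 mm across and 104 mm tall; origin under its centre
- tape_tub: leave alone: the round pale plastic tub, 85 mm across and 40 mm tall; origin under its centre
- hone: leave alone: the white sharpening stone, 40x172x22 mm; origin under its centre
- wax_block: leave alone: the orange-brown block, 30x56x22 mm; origin under its centre
- flux_brush: leave alone: the stubby brush with a wooden handle, 21x94x21 mm; origin under its centre

How it is judged:
By the outcome, as a careful person would: the job done as asked, in the order asked, and still so for the second after the job is handed in, while the arm keeps its last pose, push and grip.
It also fails if it takes over 70 s, if anything falls off the work surface, if the arm or the gripper's body presses on something with over 40 N, if the wrist force passes 120 N, or if a joint passes its speed limit or range.

## Working session

There is one attempt and no reset: what is moved stays moved. The work goes in short steps, each a Python script; the robot and the scene stay as the last script left them, time stands still between calls to the robot, and variables do not carry over. Pictures are saved under pics/ and viewed, at most 10 in all, crops included, and the job is handed in when it is done.

```bash
ls; mkdir -p pics; python3 - <<'E'
from station import env,viewer
import cv2,numpy as np
np.set_printoptions(precision=4,suppress=True)
for n in("top","side","wrist"):
    cv2.imwrite(f"pics/{n}0.png",viewer.camera(n)); print(n,viewer.camera_params(n))
s=env.read_state();print(s['time_s'],s['tool_pos'],s['orientation'])
E
```

```text
pics
top {'fx': 417.8822603465864, 'fy': 417.8822603465864, 'cx': 327.13277447861583, 'cy': 203.8657783050095, 'pose': array([[ -0.1252,   0.9701,  -0.2077, 376.7614],
       [ -0.9921,  -0.1223,   0.0272, 421.9006],
       [  0.001 ,   0.2094,   0.9778, 927.5018],
       [  0.    ,   0.    ,   0.    ,   1.    ]])}
side {'fx': 455.4330620316188, 'fy': 455.4330620316188, 'cx': 316.7187362686505, 'cy': 200.1669554903832, 'pose': array([[   0.9931,    0.0549,   -0.1031,  479.2019],
       [  -0.1166,    0.5197,   -0.8464, -309.5285],
       [   0.0071,    0.8526,    0.5225,  531.5698],
       [   0.    ,    0.    ,    0.    ,    1.    ]])}
wrist {'fx': 342.76511848728074, 'fy': 342.76511848728074, 'cx': 322.40337741281496, 'cy': 193.9594948392108, 'tool_from_camera': array([[  0.0006,   0.9658,   0.2592,  70.8793],
       [  1.    ,  -0.0007,   0.0003,  -0.5578],
       [  0.0004,   0.2592,  -0.9658, -82.2108],
       [  0.    ,   0.    ,   0.    ,   1.    ]])}
0.15 [170.6606 600.9125 302.1063] [ 0.1379  0.9904 -0.0006 -0.0001]
```

View pics/top0.png

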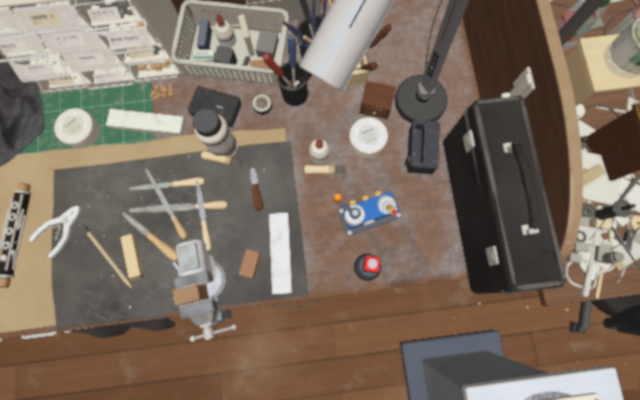

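View pics/side0.png

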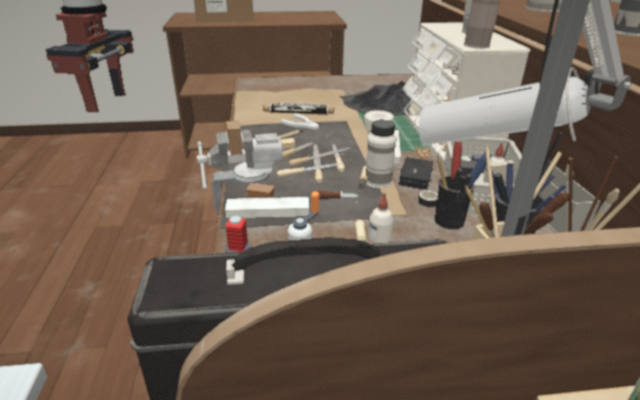

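The top view shows the blue valve block near px (368,212), with the orange post near (337,198), the red plunger at the right near (396,213) and the coupler near (370,265). The side view shows the red grip at (236,233) and the post at (314,202). Next I'll enlarge both.

```bash
cat > h.py <<'E'
import numpy as np,cv2
from station import env,set_gripper,viewer,workorder
from scipy.spatial.transform import Rotation as R
np.set_printoptions(precision=3,suppress=True)
def ray(cam,u,v,pose=None):
    p=viewer.camera_params(cam)
    T=p['pose'] if pose is None else pose
    d=T[:3,:3]@np.array([(u-p['cx'])/p['fx'],-(v-p['cy'])/p['fy'],-1]); return T[:3,3],d
def at_z(cam,u,v,z,pose=None):
    o,d=ray(cam,u,v,pose); return o+d*(z-o[2])/d[2]
def wpose():
    s=env.read_state();T=np.eye(4);T[:3,:3]=R.from_quat(s['orientation']).as_matrix();T[:3,3]=s['tool_pos']
    return T@viewer.camera_params('wrist')['tool_from_camera']
E
python3 - <<'E'
from h import *
print('post',at_z('top',337,198,123),'coupler',at_z('top',371,264,112),'block',at_z('top',368,212,40),'pivot',at_z('top',353,213,80),'pl',at_z('top',396,213,96))
print('lamp',[at_z('top',330,85,z) for z in(0,300,500)], 'glue',at_z('top',319,147,100))
t=cv2.imread('pics/top0.png')[180:290,300:430];s=cv2.imread('pics/side0.png')[180:260,210:340]
t=cv2.resize(t,None,fx=5,fy=5,interpolation=3);s=cv2.resize(s,None,fx=5,fy=5,interpolation=3)
cv2.imwrite('pics/t1.png',t);cv2.imwrite('pics/s1.png',s)
E
```

```text
post [556.939 378.715 123.   ] coupler [421.197 329.866 112.   ] block [536.344 311.769  40.   ] pivot [530.944 347.767  80.   ] pl [517.139 262.736  96.   ]
lamp [array([864.399, 352.437,   0.   ]), array([706.673, 374.905, 300.   ]), array([601.522, 389.884, 500.   ])] glue [674.98  400.532 100.   ]
```

View pics/t1.png

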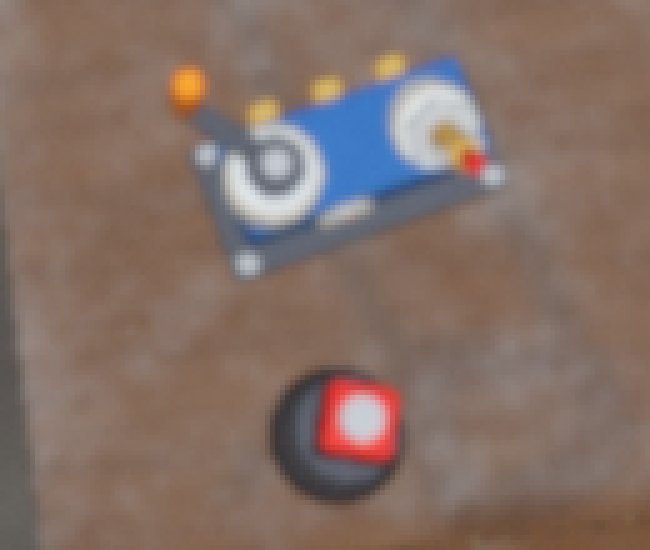

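```bash
cat >> h.py <<'E'
def tri(rays):
    A=np.zeros((3,3));b=np.zeros(3)
    for o,d in rays:
        P=np.eye(3)-np.outer(d,d)/(d@d);A+=P;b+=P@o
    p=np.linalg.solve(A,b);return p,[np.linalg.norm((np.eye(3)-np.outer(d,d)/(d@d))@(p-o)) for o,d in rays]
E
python3 - <<'E'
from h import *
print('lamp end',tri([ray('top',325,70),ray('side',435,125)]))
q=[0.1379,0.9904,0,0]
env.reach([430,330,320],q)
a=env.read_state();TA=wpose();A=viewer.camera('wrist')
env.reach([450,400,320],q)
TB=wpose();B=viewer.camera('wrist')
np.savez('poses.npz',TA=TA,TB=TB)
cv2.imwrite('pics/A.png',A);cv2.imwrite('pics/B.png',B);print(TA,TB,env.read_state()['time_s'],env.read_state()['qpos'])
E
```

```text
lamp end (array([763.27 , 376.381, 243.792]), [np.float64(2.7957550605751975), np.float64(2.7957550605748134)])
[[  0.272  -0.929  -0.249 361.35 ]
 [  0.962   0.263   0.071 349.449]
 [ -0.     -0.259   0.966 402.217]
 [  0.      0.      0.      1.   ]] [[  0.27   -0.93   -0.249 381.001]
 [  0.963   0.26    0.071 420.329]
 [ -0.001  -0.259   0.966 401.652]
 [  0.      0.      0.      1.   ]] 2.0417 [ 0.709  0.371  1.668 -0.     1.104 -0.587]
```

View pics/A.png

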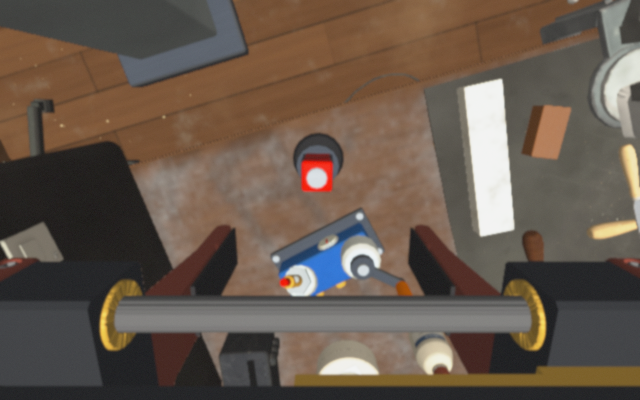

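View pics/B.png

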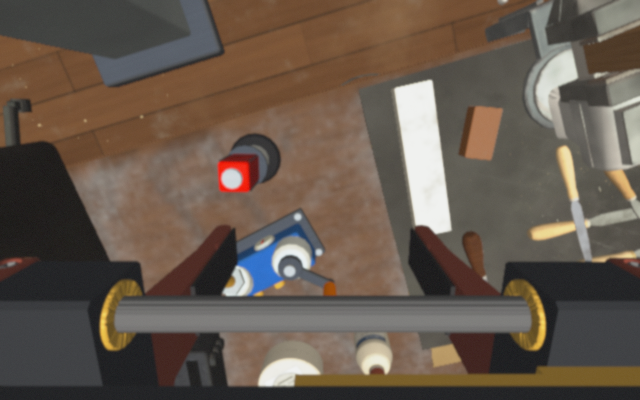

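Wrist A shows the cap at (316,178), the pivot at (363,267) and the plunger at (284,282). Wrist B shows the cap at (231,178) and the pivot at (290,267). The gripper screw hides the post, so I'll look from further forward.

```bash
python3 - <<'E'
from h import *
z=np.load('poses.npz');TA,TB=z['TA'],z['TB']
print('cap',tri([ray('wrist',316,178,TA),ray('wrist',231,178,TB),ray('top',300+362/5,180+418/5)]))
print('piv',tri([ray('wrist',363,267,TA),ray('wrist',290,267,TB),ray('top',354.4,212.3)]))
q=[0.1379,0.9904,0,0]
P={}
I=[]
for n,p in dict(C=[530,345,300],D=[510,275,300]).items():
    env.reach(p,q);P['T'+n]=wpose();im=viewer.camera('wrist');cv2.imwrite(f'pics/{n}.png',im)
    I.append(im[90:290,160:480])
np.savez('poses2.npz',**P)
cv2.imwrite('pics/CD.png',cv2.resize(np.vstack(I),None,fx=1.5*1.0,fy=1.5,interpolation=3))
cv2.imwrite('pics/C2.png',cv2.resize(I[0],None,fx=2.5,fy=2.5,interpolation=3));cv2.imwrite('pics/D2.png',cv2.resize(I[1],None,fx=2.5,fy=2.5,interpolation=3))
E
```

```text
cap (array([421.196, 326.729, 110.991]), [np.float64(0.024827086780785722), np.float64(0.5022527869946047), np.float64(0.5247431381832601)])
piv (array([531.452, 344.267,  78.851]), [np.float64(0.7254576914457039), np.float64(1.3988152297213772), np.float64(0.8531938115411043)])
```

View pics/C2.png

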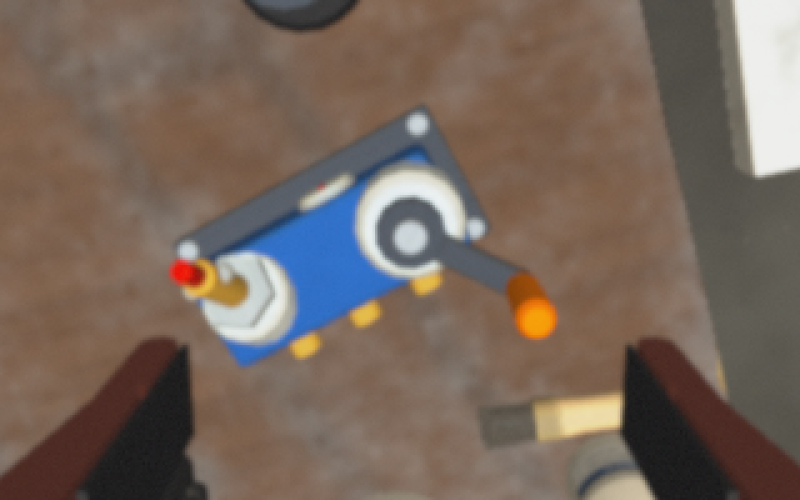

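View pics/D2.png

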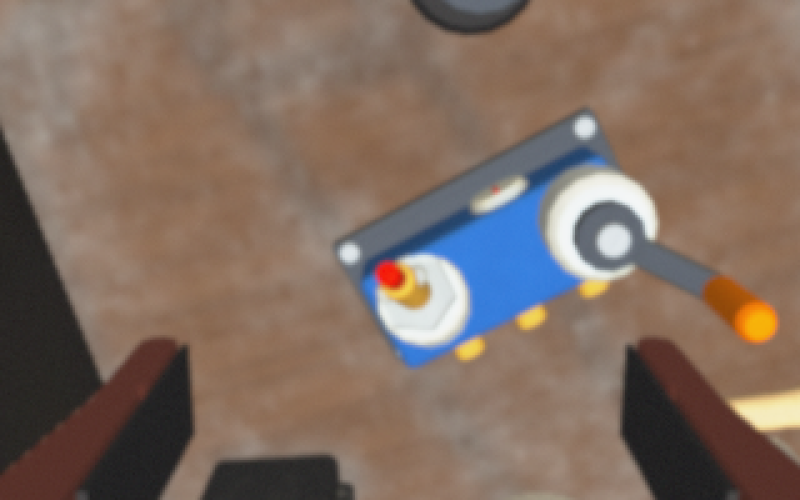

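Pixels in the enlarged crops:

| Feature | C | D |
|---|---|---|
| Pivot screw | (410,237) | (614,240) |
| Post top | (537,320) | (758,324) |
| Plunger tip | (185,271) | (390,274) |
| Hex centre | ~(248,290) | ~(422,298) |
| Plate bolts | (418,124), (188,250) | (585,127), (349,252) |

```bash
python3 - <<'E'
from h import *
z=np.load('poses2.npz')
w=lambda n,x,y: ray('wrist',160+(x+.5)/2.5-.5,90+(y+.5)/2.5-.5,z['T'+n])
t=lambda x,y: ray('top',300+(x+.5)/5-.5,180+(y+.5)/5-.5)
F=dict(piv=((410,237),(614,240),(275,162)),post=((537,320),(758,324),(187,85)),plun=((185,271),(390,274),(475,160)),hex=((248,290),(422,298),(437,128)),
 b1=((418,124),(585,127),(248,263)),b2=((188,250),(349,252),(493,175)))
r={}
for k,(c,d,tt) in F.items():
    a=tri([w('C',*c),w('D',*d)]);b=tri([w('C',*c),w('D',*d),t(*tt)]);r[k]=b[0];print(k,a[0],b[0],np.array(b[1]))
e=r['b1']-r['b2'];print('y-axis yaw of block (b2->b1) deg',np.degrees(np.arctan2(e[1],e[0])))
e=r['post']-r['piv'];print('arm',np.hypot(*e[:2]),np.degrees(np.arctan2(e[1],e[0])))
e=r['plun']-r['hex'];print('nip',np.hypot(*e[:2]),np.degrees(np.arctan2(e[1],e[0])))
E
```

```text
piv [528.761 344.337  91.038] [530.251 344.657  87.353] [0.904 0.394 1.02 ]
post [559.434 377.879 121.352] [560.185 378.165 119.882] [0.444 0.198 0.271]
plun [518.28  265.703  94.273] [519.711 264.773  91.29 ] [1.034 0.693 1.519]
hex [543.363 271.29   46.793] [544.426 270.396  44.412] [1.893 1.033 1.223]
b1 [499.831 356.32   14.117] [500.281 356.298  14.47 ] [0.664 0.334 0.984]
b2 [525.247 243.147  13.704] [526.191 242.524  11.534] [0.749 0.356 1.016]
y-axis yaw of block (b2->b1) deg 102.82942441210221
arm 44.93237033205352 48.22392654022742
nip 25.34687908588753 -167.18117327761664
```

```bash
python3 - <<'E'
from h import *
z=np.load('poses2.npz');zz=np.load('poses.npz')
w=lambda n,x,y,h: at_z('wrist',160+(x+.5)/2.5-.5,90+(y+.5)/2.5-.5,h,z['T'+n])[:2]
t=lambda x,y,h: at_z('top',300+(x+.5)/5-.5,180+(y+.5)/5-.5,h)[:2]
F=dict(piv=((410,237),(614,240),(275,162),88),post=((537,320),(758,324),(187,85),123),plun=((185,271),(390,274),(475,160),95),hex=((248,290),(422,298),(437,128),58))
for k,(c,d,tt,h) in F.items(): print(k,w('C',*c,h),w('D',*d,h),t(*tt,h))
print('cap',at_z('wrist',316,178,112,zz['TA']),at_z('wrist',231,178,112,zz['TB']),t(362,418,112))
def red(p):
    i=cv2.imread(p).astype(int);b,g,r=i[...,0],i[...,1],i[...,2];return ((r>200)&(g<60)&(b<70)).astype(np.uint8)
# bright-red top face corners in A,B -> edge yaw; plunger red centroid in C,D
for n,T,(x0,x1,y0,y1) in(('A',zz['TA'],(280,350,130,220)),('B',zz['TB'],(200,270,130,220))):
    hsv=cv2.cvtColor(cv2.imread(f'pics/{n}.png'),cv2.COLOR_BGR2HSV)[y0:y1,x0:x1]
    m=((hsv[...,1]>150)&((hsv[...,0]<8)|(hsv[...,0]>172))).astype(np.uint8)
    print(n,'V hist',np.histogram(hsv[...,2][m>0],8))
    v=hsv[...,2].astype(int);thr=235
    mm=(m&(v>thr)).astype(np.uint8);c=max(cv2.findContours(mm,0,2)[0],key=cv2.contourArea)
    bx=cv2.boxPoints(cv2.minAreaRect(c))+[x0,y0];P=[at_z('wrist',*q,106,T)[:2] for q in bx]
    print(bx.round(1).tolist(),np.mean(P,0),[(np.linalg.norm(P[i-1]-P[i]).round(1),np.degrees(np.arctan2(*(P[i]-P[i-1])[::-1])).round(1)) for i in range(4)])
for n in 'CD':
    hsv=cv2.cvtColor(cv2.imread(f'pics/{n}.png'),cv2.COLOR_BGR2HSV)[150:240,160:480]
    m=((hsv[...,1]>200)&((hsv[...,0]<5)|(hsv[...,0]>174))&(hsv[...,2]>120));ys,xs=np.nonzero(m);print(n,'plunger',len(xs),xs.mean()+160,ys.mean()+150, at_z('wrist',xs.mean()+160,ys.mean()+150,94,z['T'+n]))
print(env.read_state()['time_s'])
E
```

```text
piv [529.349 344.18 ] [529.789 344.837] [531.142 344.931]
post [558.567 377.846] [558.944 377.305] [559.753 378.346]
plun [517.934 266.027] [518.294 265.709] [520.521 264.903]
hex [539.35  274.865] [541.258 271.597] [542.629 271.763]
cap [420.972 326.789 112.   ] [420.596 326.856 112.   ] [422.476 327.718]
A V hist (array([ 87,  34,  13,  19,  61,  41,  66, 434]), array([ 87.   , 106.875, 126.75 , 146.625, 166.5  , 186.375, 206.25 ,
       226.125, 246.   ]))
[[303.0, 162.0], [330.0, 162.0], [330.0, 189.0], [303.0, 189.0]] [420.279 327.334] [(np.float64(24.3), np.float64(163.4)), (np.float64(23.6), np.float64(74.2)), (np.float64(24.3), np.float64(-15.5)), (np.float64(24.1), np.float64(-105.8))]
B V hist (array([213,  78,  40,  27,  45,  33,  88, 413]), array([ 79.  ,  99.75, 120.5 , 141.25, 162.  , 182.75, 203.5 , 224.25,
       245.  ]))
[[219.0, 163.0], [246.0, 163.0], [246.0, 189.0], [219.0, 189.0]] [420.183 326.759] [(np.float64(23.5), np.float64(159.9)), (np.float64(23.6), np.float64(74.3)), (np.float64(23.4), np.float64(-19.0)), (np.float64(24.0), np.float64(-105.6))]
C plunger 72 234.05555555555554 198.91666666666666 [518.913 265.738  94.   ]
D plunger 61 315.24590163934425 199.31147540983608 [518.464 265.226  94.   ]
3.0167
```

The measurements agree:
- The block yaw of about 12.8° matches both the arm angle and the nipple lean.
- The coupler is at (420.8, 327.0), with the grip square to the tool yaw.
- The nipple base is at about (540.5, 271).

Now I'll swing the lever.

```bash
python3 - <<'E'
from h import *
piv=np.array([529.9,344.5]);a0=np.radians(48.1);Z=172
def pose(a,gap=0,z=Z):
    t=np.array([-np.sin(a),np.cos(a)]);p=piv+45*np.array([np.cos(a),np.sin(a)])-t*(17+gap)
    x=np.array([*t,0]);zz=np.array([0,0,-1.]);M=np.c_[x,np.cross(zz,x),zz]
    return [*p,z],R.from_matrix(M).as_quat(),t
set_gripper(0)
p,q,t=pose(a0,18,260);env.reach(p,q)
p,q,t=pose(a0,18);print('down',env.move_l(p,q,rate=120,f_stop=8))
f0=env.read_state()['force'];print('f0',f0)
done=False
for k,d in enumerate(np.r_[0,np.arange(.12,1.1,.12),np.arange(1.1,1.42,.04)]):
    p,q,t=pose(a0+d); hit=env.move_l(p,q,rate=100 if d<1.1 else 40,f_stop=12)
    s=env.read_state();f=s['force']-f0;ft=-f[:2]@t
    pp=s['tool_pos'][:2]
    print(f"{d:.2f} hit={hit} ft={ft:.2f} f={f} t={s['time_s']:.2f}")
    if hit or ft>9: break
cv2.imwrite('pics/lev.png',viewer.camera('top'))
np.save('lev.npy',d)
E
python3 -c "
import cv2;i=cv2.imread('pics/lev.png')[150:300,270:450];cv2.imwrite('pics/lev2.png',cv2.resize(i,None,fx=4,fy=4,interpolation=3))"
```

```text
down False
f0 [0.08  0.561 0.913]
0.00 hit=False ft=1.97 f=[ 1.172 -1.65  -0.831] t=6.12
0.12 hit=False ft=1.84 f=[ 1.147 -1.567 -0.322] t=6.39
0.24 hit=False ft=1.60 f=[ 0.933 -1.64  -0.155] t=6.66
0.36 hit=False ft=1.53 f=[ 1.105 -1.376 -0.694] t=6.92
0.48 hit=False ft=1.80 f=[ 1.915  0.226 -1.035] t=7.19
0.60 hit=False ft=1.72 f=[ 1.697 -0.299 -0.74 ] t=7.46
0.72 hit=False ft=2.43 f=[ 2.439  0.471 -0.996] t=7.72
0.84 hit=False ft=1.73 f=[ 1.683  0.569 -0.881] t=7.99
0.96 hit=False ft=2.46 f=[ 2.143  1.656 -0.934] t=8.26
1.08 hit=False ft=2.67 f=[ 2.088  2.077 -0.888] t=8.53
1.10 hit=False ft=2.53 f=[1.967 1.927 0.113] t=8.78
1.14 hit=False ft=3.33 f=[ 2.3    3.077 -1.114] t=9.03
1.18 hit=False ft=3.60 f=[ 3.014  2.045 -0.776] t=9.28
1.22 hit=False ft=7.14 f=[ 6.058  3.818 -2.545] t=9.53
1.26 hit=False ft=11.15 f=[ 9.662  5.559 -5.749] t=9.78
```

The tangential force rises from about 3.5 N to 11 N just past 1.2 rad, so the stop has been reached. Next I'll release the lever along the arc, check it and grasp the coupler.

```bash
python3 - <<'E'
from h import *
piv=np.array([529.9,344.5]);a0=np.radians(48.1);Z=172
def pose(a,gap=0,z=Z):
    t=np.array([-np.sin(a),np.cos(a)]);p=piv+45*np.array([np.cos(a),np.sin(a)])-t*(17+gap)
    x=np.array([*t,0]);zz=np.array([0,0,-1.]);M=np.c_[x,np.cross(zz,x),zz]
    return [*p,z],R.from_matrix(M).as_quat()
for d in(1.0,.7,.4,.1,-.1): env.move_l(*pose(a0+d),rate=150)
p,q=pose(a0-.1,15);env.move_l(p,q)
p[2]=280;env.move_l(p,q,rate=250)
c=np.array([420.8,327.0]);q=[0.1379,0.9904,0,0]
env.reach([*c,300],q);set_gripper(75)
top=viewer.camera('top');cv2.imwrite('pics/top2.png',top)
hit=env.move_l([*c,136.5],q,rate=100,f_stop=8)
s=env.read_state();print(hit,s['tool_pos'],s['orientation'],s['force'],s['time_s'])
cv2.imwrite('pics/pre.png',viewer.camera('wrist'))
i=cv2.resize(top[170:290,290:430],None,fx=3,fy=3,interpolation=3);cv2.imwrite('pics/top3.png',i)
w=cv2.imread('pics/pre.png');w=cv2.resize(w[:,:],(576,360));cv2.imwrite('pics/cmb.png',np.vstack([w[:240],cv2.resize(i,(576,360))[:]])[:600])
E
```

```text
False [421.067 327.197 137.02 ] [0.138 0.99  0.    0.   ] [ 0.268 -0.359  0.05 ] 16.5167
```

View pics/cmb.png

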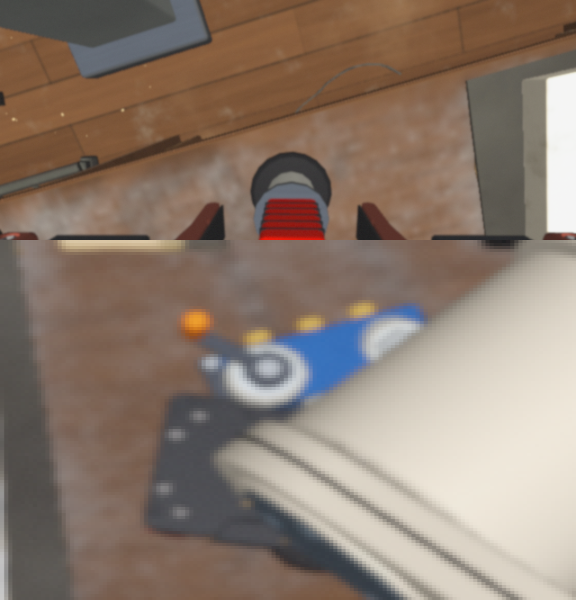

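The lever has sprung back: the orange post is at its rest position in the lower picture. The red grip is centred between the fingers at column ~322. I'll grip, lift and tilt.

```bash
cat >> h.py <<'E'
L=129.0
f=np.array([np.cos(np.radians(192.8)),np.sin(np.radians(192.8)),0])
zc=.5*f+np.array([0,0,np.cos(np.pi/6)])
base=np.array([540.5,271.0,58])
ax=np.cross([0,0,1],f)
qg=R.from_quat([0.1379,0.9904,0,0])
qt=(R.from_rotvec(ax*np.pi/6)*qg).as_quat()
def tcp(s,off=0): return base+off+(s+L)*zc
E
python3 - <<'E'
from h import *
print(env.ik(tcp(110),qt),env.ik(tcp(0),qt), R.from_quat(qt).as_matrix()[:,2],-zc)
set_gripper(10);s=env.read_state();print(s['width'],s['grip_force'],s['force'])
p=s['tool_pos'].copy()
env.move_l([p[0],p[1],p[2]+30],rate=60);env.move_l([p[0],p[1],300],rate=200)
s=env.read_state();print(s['width'],s['force'])
env.reach(tcp(110),qt)
env.move_l(tcp(58),qt,rate=100)
env.hold(.3);s=env.read_state();print(s['width'],s['force'],s['time_s'],s['tool_pos']-tcp(58))
T=wpose();np.save('Tw.npy',T);w=viewer.camera('wrist');cv2.imwrite('pics/w3.png',w);cv2.imwrite('pics/s3.png',viewer.camera('side'));t=viewer.camera('top')
sd=cv2.imread('pics/s3.png')
a=cv2.resize(w[60:310,120:520],(480,300));b=cv2.resize(sd[160:260,200:360],(480,300),interpolation=3)
cv2.imwrite('pics/cmb2.png',np.vstack([a,b]))
E
```

```text
[ 0.581  0.179  2.195 -0.584  0.323 -0.197] [ 0.536  0.443  2.14  -1.229  0.164  0.428] [ 0.488  0.111 -0.866] [ 0.488  0.111 -0.866]
27.931912171996863 29.999628961086273 [ 0.322 -0.641 -0.054]
27.62761275949638 [ 0.019 -0.535 -2.843]
27.993556082323728 [ 0.109 -0.411 -2.785] 20.4833 [0.03  0.101 0.52 ]
```

View pics/cmb2.png

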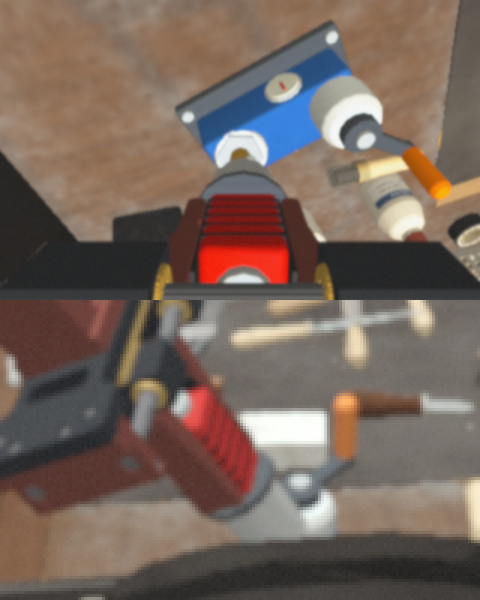

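The wrist view shows the coupler's axis at crop column ~242 and the stem at ~240, so they are aligned to within about 1 mm. I'll press on in small steps and watch the axial and lateral forces.

```bash
cat > press.py <<'E'
import sys
from h import *
def run(ss,off=np.zeros(3),f0=None,fmax=25,rate=25):
    M=R.from_quat(qt).as_matrix()
    for s_ in ss:
        hit=env.move_l(tcp(s_,off),qt,rate=rate,f_stop=20)
        s=env.read_state();F=M.T@(s['force']-f0);e=M.T@(s['tool_pos']-tcp(s_,off))
        print(f"s={s_:.1f} hit={hit} Ftool={F} tq={s['wrist_torque']} err={e} w={s['width']:.2f} t={s['time_s']:.2f}")
        if hit or -F[2]>fmax or np.hypot(*F[:2])>12: return s_
E
python3 - <<'E'
from press import *
f0=env.read_state()['force'];np.save('f0.npy',f0)
run([50,44,40,36,33,31,29,27,25,23],f0=f0,fmax=5)
E
```

```text
s=50.0 hit=False Ftool=[-1.094 -1.768 -0.455] tq=[-0.131  0.388 -0.008] err=[ 0.14  -0.156  0.258] w=28.18 t=21.10
s=44.0 hit=False Ftool=[-0.374 -1.27  -0.471] tq=[-0.029  0.381 -0.042] err=[ 0.083 -0.1    0.176] w=27.83 t=21.49
s=40.0 hit=False Ftool=[ 0.438 -1.37  -0.578] tq=[-0.111  0.422  0.048] err=[ 0.062 -0.056  0.111] w=28.13 t=21.80
s=36.0 hit=False Ftool=[-0.603 -1.387 -0.59 ] tq=[-0.125  0.413  0.   ] err=[ 0.039 -0.058  0.092] w=27.84 t=22.11
s=33.0 hit=False Ftool=[ 0.392 -0.358 -0.65 ] tq=[-0.112  0.384  0.026] err=[ 0.038 -0.063  0.063] w=27.86 t=22.38
s=31.0 hit=False Ftool=[-0.544 -0.752 -1.029] tq=[-0.077  0.382  0.   ] err=[ 0.031 -0.02   0.062] w=27.63 t=22.62
s=29.0 hit=False Ftool=[ 0.843 -0.448 -0.116] tq=[-0.068  0.444 -0.056] err=[ 0.039 -0.062  0.109] w=27.65 t=22.88
s=27.0 hit=False Ftool=[-0.439 -0.812  0.162] tq=[-0.042  0.454  0.023] err=[ 0.055 -0.067  0.113] w=27.95 t=23.12
s=25.0 hit=False Ftool=[ 1.148 -2.161  0.145] tq=[-0.232  0.793 -0.056] err=[ 0.333 -0.391  0.171] w=27.90 t=23.38
s=23.0 hit=False Ftool=[ 2.113 -2.432  0.702] tq=[-0.286  1.042 -0.046] err=[ 0.33  -0.372  0.2  ] w=27.50 t=23.62
```

The stem is in the throat with a light side load, so I'll shift along it and continue.

```bash
python3 - <<'E'
from press import *
f0=np.load('f0.npy');M=R.from_quat(qt).as_matrix()
off=M@np.array([.8,-.7,0])
print(run([23,21,19],off=off,f0=f0,fmax=12))
off=M@np.array([1.2,-1.0,0])
print(run([19],off=off,f0=f0,fmax=12))
E
```

```text
s=23.0 hit=False Ftool=[ 0.724 -1.584  0.38 ] tq=[-0.184  0.723 -0.03 ] err=[-0.155  0.187 -0.033] w=27.82 t=23.88
s=21.0 hit=False Ftool=[ 1.395 -1.79  -5.803] tq=[-0.303  0.77  -0.08 ] err=[ 0.011 -0.038 -0.105] w=28.10 t=24.12
s=19.0 hit=False Ftool=[ 1.265 -2.696  1.836] tq=[-0.256  0.807 -0.08 ] err=[ 0.094 -0.121  0.164] w=27.49 t=24.38
None
s=19.0 hit=False Ftool=[-0.605 -2.625  2.602] tq=[-0.362  0.627 -0.062] err=[-0.112  0.071  0.079] w=27.87 t=24.62
None
```

```bash
python3 - <<'E'
from press import *
f0=np.load('f0.npy');M=R.from_quat(qt).as_matrix()
off=M@np.array([1.1,-1.3,0])
print(run([17,15,13,11,9,7,5,4,3,2,1,0],off=off,f0=f0,fmax=12))
E
```

```text
s=17.0 hit=False Ftool=[ 0.619 -2.247  0.461] tq=[-0.165  0.645 -0.028] err=[0.026 0.08  0.047] w=27.59 t=24.88
s=15.0 hit=False Ftool=[ 0.729 -0.617  3.273] tq=[-0.148  0.653  0.012] err=[0.032 0.052 0.182] w=27.93 t=25.12
s=13.0 hit=False Ftool=[ 0.725 -0.817  5.175] tq=[-0.057  0.615  0.046] err=[0.036 0.036 0.262] w=27.93 t=25.38
s=11.0 hit=False Ftool=[ 1.367 -1.439  4.592] tq=[-0.063  0.589 -0.   ] err=[ 0.103 -0.085  0.171] w=27.60 t=25.62
s=9.0 hit=False Ftool=[ 1.572 -0.942  8.79 ] tq=[0.059 0.731 0.114] err=[0.083 0.068 0.3  ] w=27.92 t=25.88
s=7.0 hit=False Ftool=[ 1.18  -1.219 -3.601] tq=[-0.1    0.654  0.028] err=[-0.019  0.094 -0.229] w=28.01 t=26.12
s=5.0 hit=False Ftool=[ 1.44  -0.775 -4.197] tq=[-0.086  0.66   0.036] err=[-0.063  0.093 -0.163] w=27.70 t=26.38
s=4.0 hit=False Ftool=[ 0.282  0.271 -5.312] tq=[-0.078  0.662  0.037] err=[-0.085  0.103 -0.054] w=27.96 t=26.62
s=3.0 hit=False Ftool=[ 1.293 -0.716 -5.665] tq=[-0.006  0.636  0.047] err=[-0.097  0.069  0.002] w=27.78 t=26.88
s=2.0 hit=False Ftool=[ 0.784 -0.558 -5.899] tq=[-0.02   0.589  0.018] err=[-0.073  0.094  0.02 ] w=28.22 t=27.12
s=1.0 hit=False Ftool=[ 0.714  0.404 -6.743] tq=[-0.021  0.562  0.101] err=[-0.09   0.084  0.012] w=27.98 t=27.38
s=0.0 hit=False Ftool=[  0.178  -1.394 -15.606] tq=[-0.091  0.646  0.064] err=[-0.082  0.054 -0.479] w=27.95 t=27.62
0
```

The snap came between 9 and 7 mm, then the plunger spring rose from 3.6 to 6.7 N. A hard stop followed at 0, with 15.6 N. I'll check that it holds and that nothing else was moved.

```bash
python3 - <<'E'
from press import *
M=R.from_quat(qt).as_matrix();f0=np.load('f0.npy')
env.hold(1.5);s=env.read_state();print(M.T@(s['force']-f0),s['width'],s['grip_force'],s['time_s'])
w=viewer.camera('wrist');t=viewer.camera('top')
cv2.imwrite('pics/fin.png',np.vstack([cv2.resize(w[:300],(560,262)),cv2.resize(t[90:310,200:480],(400,314),interpolation=3)[:, :].copy() if 0 else cv2.resize(t[100:300,200:530],(560,338),interpolation=3)]))
E
```

```text
[  0.846  -1.151 -16.446] 28.148605725479644 30.00204473733902 29.125
```

View pics/fin.png

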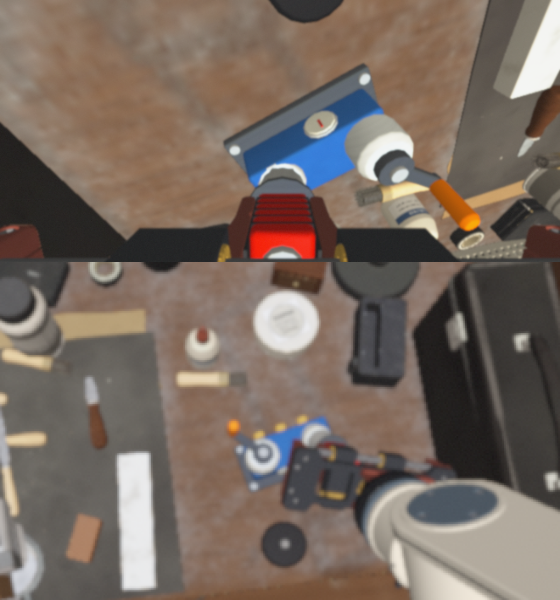

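The pictures show the coupler seated on the hex, the lever at rest, the dock empty and the other objects undisturbed. The press force holds at about 16 N.

```bash
python3 -c "
from station import workorder;print(workorder.sign_off())"
```

```text
the job is handed in; nothing more can be done
None
```

The job is handed in after about 29 s of robot time: I swung the lever to its stop and it sprang back, and the coupler is snapped onto the nipple, still gripped and held on the hex shoulder at about 16 N, with the other items undisturbed in the last picture.

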